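# Inspect a screwdriver tip under the bench magnifier

### The arm

A 6-joint arm with a two-finger parallel gripper is mounted at the origin on a cart in front of the work surface, level with it; the furniture and walls round the work are solid. World frame = base frame: x ahead of the robot, y to its left, z up, the work surface at z = 0. Lengths are in m, angles in rad, forces in N, time in s.
With the tool pointing down it reaches from about 0.3 to 0.775 m from the base axis. Payload 14.6 kg.
Tool frame: the origin (TCP) lies on the centre line of the jaws, within the pads' length; the fingertips stand 19 mm ahead of it and the grasp point (between the pads) is the TCP; y points along the fingers, x is the direction in which the jaws open and shut, and the axes are right-handed (so a half turn about y gives the same grasp; the last joint's range is limited). The gripper opens to 94 mm and grips with 3 to 60 N. Pads are 16 mm wide; open, the fingers measure 119 mm over their backs; the gripper's body (75 mm by 177 mm) begins 78 mm behind the grasp point.
Start: joints at [-1.377, 0.3, 1.521, -0, 1.321, -0.067], TCP at [0.142, -0.531, 0.224] pointing down, gripper open.
Joint ranges: [-3.03, 3.03], [-0.79, 2.21], [0.23, 2.52], [-1.04, 4.18], [0, 3.07], [-2.55, 2.55]. Speed limits (rad/s): [2.22, 2.22, 2.57, 3.14, 3.14, 3.14].

### API

Orientations are given as [roll, pitch, yaw] about the fixed x, y, z axes, in that order (R = Rz(yaw) Ry(pitch) Rx(roll)).
In Python, from station import ctrl, optics gives the robot as it stands.
- The arm moves only by the tool jog_arm, never from a script. Its argument "targets" is a list of rows, each a list of 3 entries, a list of its own where there are three numbers: the finger opening in cm, from 0 to 9.4, then the shift along the tool's x, y, z in cm, then the turn about the tool's y in rad. A call has 1 to 10 rows; each row is the pose to reach, as a shift and turn from the pose commanded when the call began, along the tool's axes at that moment; what a row does not reach only later rows make up. A row lasts 1/10 s, in which the tool goes at most 50 mm and 8.59 degrees, less where a joint would pass 70% of its speed; a pose out of reach is approached as far as the arm can. A call with a gripper value outside its range is refused whole. The fingers move at their own pace and stop on an object; "grip_force" is the grip in N (left out, the last holds). Time passes only in rows, so rows that repeat a pose let the fingers close. It gives the time, the measured TCP pose, the force and the opening at its end, in the units of the state.
- ctrl.get_obs(): the state, without advancing time (a new reading comes with each control period).
- optics.camera(name): name is "scene" or "top"; returns a dict with "img" (400x640x3 uint8, red, green, blue), "range_z" (400x640 float32, m along the optical axis (not along the pixel's ray), 0 where there is no reading), "camera_matrix" (3x3 intrinsics, pixels), "world_to_cam" (4x4, takes a point from world to camera coordinates). Camera axes: x right, y up, looking along -z (the intrinsics and any distortion apply to the point x, -y, -z); pixel columns grow to the right and rows downward; lengths in m; the calibration is good to about 2 mm. A picture is of the moment at which its call begins.
- ctrl.hand_in(): hands the job in, once; it reports no verdict.
The state is a dict: "time_s": time; "qpos": joint angles; "joint_vel": joint speeds; "tau": joint torques, N m; "ee_pos": TCP position; "eef_rot": TCP orientation; "force": force on the tool from outside, world axes, zero at the start; "moment": the same for the moment, N m; "grip_width": finger opening in m.
Only numpy, scipy, OpenCV 4.12 (cv2) and the standard library are available. Lean on these libraries where they do the work, as an engineer would, in place of code of your own. Each camera call takes 0.05 s, during which the arm holds its last target. There are 200 camera calls.

### The job

First swing the bench magnifier by its orange knob until its lens stands centred over the green mat, and let go of it. Then draw the red-handled screwdriver up out of the wooden tool block, lean it over to about 45 degrees with the blade pointing down, and hold its tip up under the middle of the lens, about half-way between mat and lens and touching neither; the job finishes with the gripper still holding the screwdriver there. Leave the tape measure and the sanding block where they are.

Things in the scene. Friction and masses are not known exactly. Their poses are not given: they have to be found in the camera images.
- lens_arm (a joint): swing angle of the magnifier's arm about its upright post, rad: grows anticlockwise seen from above; at 0 the arm points along the magnifier foot's +y axis. Stiff: about 0.3 N m of friction (some 3 N at the knob) moves it and it stays where it is left; limits -0.6 and 1.3, starts between 0.6 and 1.0
- magnifier_post (a point): centre of the underside of the bench magnifier's fixed dark round foot (116 mm diameter); the swing axis rises vertically from here, post 16 mm thick, top about 270 mm above the bench. Axes are the foot's: z up, +y is the arm's direction at joint value 0
- lens_centre (a point): centre of the round lens (white rim 124 mm over all and 14 mm thick, clear glass 4 mm), 210 mm from the swing axis and 240 mm above the bench, carried level by the arm; moves with the arm
- swing_knob (a point): middle of the upright orange knob on the arm, the part to pinch from above: a round peg of 14 mm diameter, 30 mm tall graspable part reaching 16 mm above this point (the arm's block, 22 mm square, begins 22 mm below it); 100 mm from the swing axis, 270 mm above the bench; moves with the arm
- mat: square green inspection mat with yellow lines, 150 x 150 x 3 mm, fixed flat on the bench; origin at the centre of its underside. Its centre lies within 25 mm of the lens's swing circle
- magnifier: the whole bench magnifier; its origin and axes are those of point magnifier_post. Between it and the tool block the mitre saw stands in the middle of the bench, with a tall head at the back: carry the hand across in front of the saw, within about 0.45 m of the robot base axis
- tool_block: fixed wooden tool block 60 x 120 x 100 mm (x, y, z), origin at the centre of its underside; three upright holes of 11 mm diameter and 95 mm depth in a row along y, 42 mm apart. The screwdriver stands in the middle one, blade down, the other two are empty
- screwdriver: red-handled screwdriver, 204 mm long, about 0.09 kg, upright in the block. Long axis = its y axis: +y to the handle end, -y to the tip, origin at mid-length but 13 mm off the axis (axis lies at z = +13 mm). Handle 30 x 26 mm thick, y = +10 to +102 mm; collar 16 mm; blade 6.4 mm round. In the block the handle reaches from about 120 to 210 mm above the bench
- handle_middle (a point): middle of the screwdriver's handle on its long axis, 46 mm from the handle's end and 158 mm from the tip; axes as the screwdriver's
- blade_tip (a point): tip of the screwdriver's blade, on its long axis; axes as the screwdriver's
- tape_measure: yellow tape measure 68 x 85 x 31 mm, bystander near the front edge of the bench, left of the saw's front handle; origin at the centre of its underside
- sanding_block: sanding block 63 x 100 x 29 mm, bystander near the front edge of the bench, right of the saw's front handle; origin at the centre of its underside
Mind the look-alikes: they are no part of the job. What is shaped like the screwdriver but black or purple is not meant.

How it is judged:
On the way, in this order (a step that is already met when the one before it is completed fails the run):
1. the lens stands over the mat, at rest and let go, with the screwdriver still in its block (horizontal distance between lens_centre and mat below 0.04 m and velocity of joint lens_arm between -0.03 and 0.03 rad/s and contact force between each of the arm, the fingers and magnifier below 0.1 N and z of blade_tip in the frame of tool_block below 0.06 m), for 0.2 s.
2. the screwdriver is drawn fully out of the block, held by the fingers (z of blade_tip in the frame of tool_block above 0.105 m and contact force between screwdriver and the fingers above 1 N and contact force between screwdriver and tool_block below 0.1 N), for 0.1 s.
At the end, for the whole second after the job is handed in: Lens centre within 45 mm of the mat centre, seen from above; the gripper holds the screwdriver still, handle up, 30 to 60 degrees from upright, tip within 35 mm (seen from above) of the lens centre and 60 to 190 mm above the bench, touching neither magnifier, mat nor block (horizontal distance between lens_centre and mat below 0.045 m and horizontal distance between blade_tip and lens_centre below 0.035 m and height (world z) of blade_tip between 0.06 and 0.19 m and angle between screwdriver's own y axis and vertical between 0.52 and 1.05 rad and contact force between screwdriver and the fingers above 1 N and contact force between screwdriver and magnifier below 0.1 N and contact force between screwdriver and tool_block below 0.1 N and contact force between screwdriver and mat below 0.1 N and linear speed of screwdriver below 0.03 m/s); the arm keeps its last pose, push and grip.
It fails at once if the tape measure or the sanding block is shoved more than 30 mm from its place (distance of any of tape_measure, sanding_block from where it was at the start of the episode above 0.03 m).
It also fails if it takes over 59 s, if anything falls off the work surface, if the arm or the gripper's body presses on something with over 40 N, if the wrist force passes 120 N, or if a joint passes its speed limit or range.

## Working session

There is one attempt and no reset: what is moved stays moved. The work goes in short steps, Python scripts to look and compute and a tool call to move; the robot and the scene stay as the last step left them, time stands still between calls to the robot, and variables do not carry over. Pictures are saved under pics/ and viewed, about 8 in all and at most 12, crops included, and the job is handed in when it is done.

Besides the shell and the picture viewer there is one more tool, called after ">>>" as a command line: name --argument value ..., lists and objects as JSON in quotes. jog_arm: Moves the arm, as the interface text tells. Its arguments: {"type":"object","properties":{"targets":{"type":"array","items":{"type":"array"}},"grip_force":{"type":"number"}},"required":["targets"]}

```bash
ls; mkdir -p pics; cat > h.py <<'E'
import numpy as np, cv2
from station import ctrl, optics
def shot(n):
    d=optics.camera(n); return d
def world(d,mask=None):
    K=d["camera_matrix"]; T=np.linalg.inv(d["world_to_cam"]); z=d["range_z"]
    v,u=np.mgrid[:z.shape[0],:z.shape[1]]
    P=np.stack([(u-K[0,2])/K[0,0]*z,-(v-K[1,2])/K[1,1]*z,-z,np.ones_like(z)],-1)
    return (P@T.T)[...,:3]
E
python3 - <<'E'
from h import *
o=ctrl.get_obs()
for k,v in o.items(): print(k,np.round(v,3))
for n in("scene","top"):
    d=shot(n); cv2.imwrite(f"pics/{n}0.png",d["img"][...,::-1]); np.savez(f"{n}0.npz",**d)
    print(n,d.keys(),d["camera_matrix"],np.linalg.inv(d["world_to_cam"]).round(3))
E
```

```text
pics
time_s 0.0
qpos [-1.377  0.3    1.522 -0.     1.321 -0.067]
joint_vel [-0.     0.001 -0.     0.     0.    -0.001]
tau [-3.0000e-03 -5.3181e+01 -3.5274e+01  7.1000e-02  2.4000e-02 -0.0000e+00]
ee_pos [ 0.142 -0.531  0.224]
eef_rot [-1.571e+00  1.000e-03 -1.310e+00]
force [ 0.538 -0.328 -0.296]
moment [-0.049 -0.009  0.019]
grip_width 0.094
scene dict_keys(['img', 'range_z', 'camera_matrix', 'world_to_cam']) [[479.40106194   0.         319.89303525]
 [  0.         479.40106194 204.01867585]
 [  0.           0.           1.        ]] [[-0.569  0.336 -0.751 -0.587]
 [-0.823 -0.239  0.516  0.772]
 [-0.006  0.911  0.412  0.796]
 [ 0.     0.     0.     1.   ]]
top dict_keys(['img', 'range_z', 'camera_matrix', 'world_to_cam']) [[368.18694623   0.         316.44307161]
 [  0.         368.18694623 200.52839183]
 [  0.           0.           1.        ]] [[-0.066  0.973 -0.221  0.272]
 [-0.998 -0.063  0.018  0.005]
 [ 0.004  0.222  0.975  1.222]
 [ 0.     0.     0.     1.   ]]
```

View pics/scene0.png

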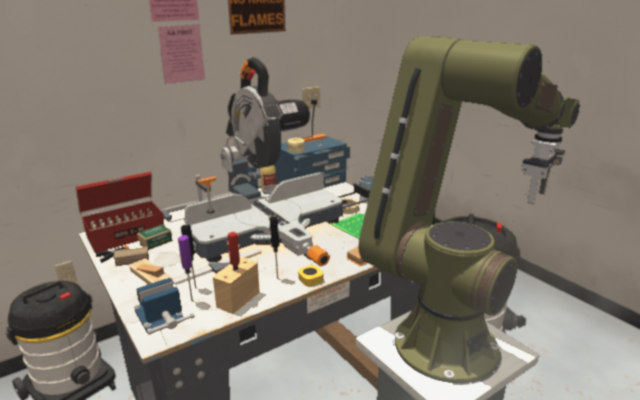

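View pics/top0.png

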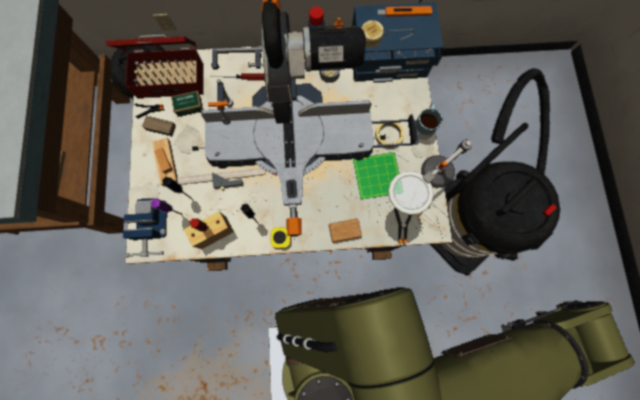

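The top view shows the mat at (377,176), the lens at (411,193), the magnifier foot near (403,222), the tool block at (207,230), and the red handle at (197,225). Next I measure these points.

```bash
python3 - <<'E'
from h import *
d=dict(np.load("top0.npz")); P=world(d); im=d["img"]; hsv=cv2.cvtColor(im,cv2.COLOR_RGB2HSV)
c=np.hstack([cv2.resize(im[145:265,345:465],(400,400),interpolation=2),cv2.resize(im[185:265,165:245],(400,400),interpolation=2)])
cv2.imwrite("pics/crop0.png",c[...,::-1])
def blob(n,m,box):
    u0,u1,v0,v1=box; M=np.zeros(m.shape,bool); M[v0:v1,u0:u1]=m[v0:v1,u0:u1]
    v,u=np.nonzero(M); q=P[M]; print(n,M.sum(),"px",u.mean().round(1),v.mean().round(1),"med",np.median(q,0).round(3),"lo",np.percentile(q,3,0).round(3),"hi",np.percentile(q,97,0).round(3)); return M
H,S,V=cv2.split(hsv)
blob("mat",(H>50)&(H<75)&(S>150),(345,450,145,210))
blob("orange",(H<16)&(S>170)&(V>120),(380,430,200,260))
blob("red",((H<6)|(H>172))&(S>150),(180,215,210,240))
blob("blocktop",(abs(P[...,2]-.1)<.006),(170,245,200,260))
blob("lens",(abs(P[...,2]-.243)<.02),(380,440,165,225))
blob("foot?",(P[...,2]>.006)&(P[...,2]<.06),(380,430,205,245))
blob("tape",(H>22)&(H<35)&(S>180),(260,300,220,255))
blob("sand",(P[...,2]>.02)&(P[...,2]<.04),(320,370,210,250))
for v in range(196,250,4): print(v,[f"{P[v,u,2]*1000:.0f}" for u in range(384,428,3)])
E
```

```text
mat 1346 px 375.4 174.0 med [ 0.632 -0.226  0.002] lo [ 0.559 -0.293 -0.002] hi [ 0.691 -0.168  0.007]
orange 14 px 402.1 240.6 med [ 0.392 -0.288  0.021] lo [ 0.387 -0.297  0.015] hi [ 0.398 -0.278  0.024]
red 107 px 197.1 224.0 med [0.458 0.323 0.208] lo [0.449 0.317 0.148] hi [0.471 0.34  0.213]
blocktop 638 px 205.9 228.7 med [0.458 0.322 0.1  ] lo [0.419 0.274 0.096] hi [0.504 0.387 0.104]
lens 1649 px 412.1 191.0 med [ 0.504 -0.276  0.243] lo [ 0.448 -0.343  0.238] hi [ 0.557 -0.219  0.25 ]
foot? 243 px 402.0 226.4 med [ 0.439 -0.29   0.019] lo [ 0.389 -0.322  0.008] hi [ 0.496 -0.277  0.024]
tape 188 px 280.7 238.5 med [0.417 0.104 0.03 ] lo [0.396 0.08  0.025] hi [0.458 0.135 0.035]
sand 571 px 344.9 229.7 med [ 0.439 -0.104  0.028] lo [ 0.409 -0.151  0.023] hi [ 0.469 -0.057  0.033]
196 ['-1', '-4', '242', '247', '242', '244', '239', '239', '243', '242', '241', '244', '244', '243', '240']
200 ['-0', '-2', '245', '247', '241', '242', '243', '241', '240', '243', '244', '243', '243', '239', '239']
204 ['-1', '-2', '1', '241', '245', '242', '241', '241', '240', '238', '240', '24
[... 388 characters left out ...]
 '1', '-2', '-4']
224 ['-4', '-1', '-2', '-3', '5', '21', '23', '23', '-1', '2', '-2', '-1', '-3', '2', '-2']
228 ['-1', '-4', '-0', '-2', '-1', '15', '-4', '15', '-2', '-1', '1', '-4', '-5', '-2', '-4']
232 ['-2', '-7', '-4', '0', '0', '17', '-1', '16', '-1', '-1', '-3', '-0', '-3', '-1', '-4']
236 ['-5', '-0', '-3', '0', '0', '18', '-2', '19', '1', '-1', '2', '-2', '-2', '-4', '3']
240 ['2', '-3', '-3', '-1', '0', '18', '-3', '21', '-1', '2', '-2', '1', '-1', '-2', '-3']
244 ['-7', '2', '-3', '-2', '-3', '-1', '-2', '2', '-1', '-2', '-4', '-6', '-15', '-805', '-809']
248 ['-537', '-550', '-560', '-568', '-590', '-801', '-804', '-811', '-804', '-798', '-792', '-804', '-804', '-796', '-796']
```

View pics/crop0.png

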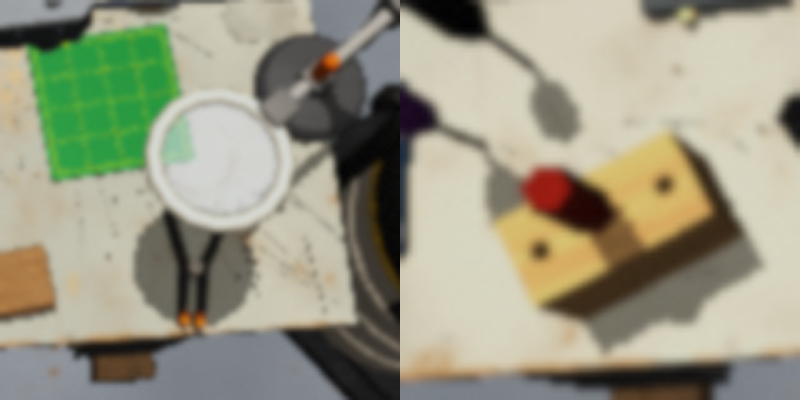

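The crop shows the magnifier foot at about px (438,171), the post rising to about (462,150), and the orange knob at (443,165), with the screwdriver in the middle hole. Now I measure them precisely.

```bash
cat >> h.py <<'E'
def ray(d,u,v,z):
    K=d["camera_matrix"]; T=np.linalg.inv(d["world_to_cam"]); u=np.asarray(u,float); v=np.asarray(v,float)
    r=np.stack([(u-K[0,2])/K[0,0],-(v-K[1,2])/K[1,1],-np.ones_like(u)],-1)@T[:3,:3].T
    return T[:3,3]+r*((z-T[2,3])/r[...,2])[...,None]
def mm(p): return (np.asarray(p)*1000).round(0)
E
python3 - <<'E'
from h import *
d=dict(np.load("top0.npz")); P=world(d); im=d["img"]; H,S,V=cv2.split(cv2.cvtColor(im,cv2.COLOR_RGB2HSV))
def box(m,u0,u1,v0,v1):
    M=np.zeros(m.shape,bool); M[v0:v1,u0:u1]=m[v0:v1,u0:u1]; return M
g=box((H>45)&(H<80)&(S>60)&(V>90),345,410,145,210); v,u=np.nonzero(g)
for n,gg in(("loose",g),("sat",g&(S>150))):
    v,u=np.nonzero(gg); r=cv2.minAreaRect((ray(d,u,v,.003)[:,:2]*1000).astype(np.float32)); print("mat",n,np.round(r[0]),np.round(r[1]),round(r[2],1))
l=box(abs(P[...,2]-.245)<.015,380,440,165,218); v,u=np.nonzero(l); q=(ray(d,u,v,.245)[:,:2]*1000).astype(np.float32)
c=cv2.convexHull(q); print("lens encl",cv2.minEnclosingCircle(q), "ellipse",cv2.fitEllipse(c))
o=box((H<18)&(S>150)&(V>120),432,455,150,180); v,u=np.nonzero(o); print("knob px",len(u),u.mean(),v.mean(),"depth",mm(np.median(P[o],0)),"z270",mm(ray(d,u.mean(),v.mean(),.27)))
for z in (.06,.2,.255): 
    pass
f=box((P[...,2]>.008)&(P[...,2]<.04),420,460,150,190); v,u=np.nonzero(f); print("foot",len(u),cv2.minEnclosingCircle((P[f][:,:2]*1000).astype(np.float32)),mm(np.median(P[f],0)))
t=box((P[...,2]>.25)&(P[...,2]<.3),420,480,130,185); v,u=np.nonzero(t)
for a in sorted(zip(u,v)): 
    if a[0]%2==0: print(a,mm(P[a[1],a[0]]),end=' ')
r=box(((H<6)|(H>172))&(S>150)&(P[...,2]>.195),180,215,210,240); v,u=np.nonzero(r); print("\nhandle top",len(u),mm(P[r].mean(0)),np.round(cv2.minEnclosingCircle((P[r][:,:2]*1000).astype(np.float32))[0]))
b=box((abs(P[...,2]-.1)<.008)&(H>8)&(H<30)&(S>60)&(V>120),175,240,205,260); v,u=np.nonzero(b); R=cv2.minAreaRect((ray(d,u,v,.1)[:,:2]*1000).astype(np.float32)); print("block",R)
E
```

```text
mat loose [ 625. -234.] [151. 151.] 5.5
mat sat [ 626. -234.] [140. 139.] 5.2
lens encl ((516.3045654296875, -291.75604248046875), 86.88428497314453) ellipse ((513.6033935546875, -288.6821594238281), (124.00939178466797, 172.95657348632812), 38.06977081298828)
knob px 18 443.8888888888889 163.05555555555554 depth [ 565. -360.  284.] z270 [ 569. -365.  270.]
foot 601 ((625.6617431640625, -441.3600769042969), 57.75689697265625) [ 621. -439.   21.]
(np.int64(424), np.int64(176)) [ 542. -313.  251.] (np.int64(424), np.int64(177)) [ 539. -312.  251.] (np.int64(424), np.int64(178)) [ 536. -312.  252.] (np.int64(426), np.int64(173)) [ 550. -319.  253.] (np.int64(426), np.int64(174)) [ 547. -319.  251.] (np.int64(426), np.int64(175)) [ 544. -318.  252.] (np.int64(426), np.int64(176)) [ 541. -318.  252.] (np.int64(426), np.int64(178)) [ 535. -317.  252.] (np.int64(426), np.int64(180)) [ 530. -317.  250.] (np.int64(428), np.int64(174)) [ 547. -325.  251.] (np.int64(428), np.int64(177)) [ 538. -324.  250.] (np.int64(428), np.int64(178)) [ 535. -322.  253.] (np.int64(428), np.int64(179)) [ 532. 
[... 3799 characters left out ...]
8), np.int64(147)) [ 615. -443.  260.] (np.int64(468), np.int64(148)) [ 611. -441.  262.] (np.int64(468), np.int64(149)) [ 612. -446.  252.] (np.int64(470), np.int64(141)) [ 631. -450.  263.] (np.int64(470), np.int64(142)) [ 626. -446.  269.] (np.int64(470), np.int64(143)) [ 624. -447.  266.] (np.int64(470), np.int64(144)) [ 623. -449.  261.] (np.int64(470), np.int64(145)) [ 620. -449.  260.] (np.int64(470), np.int64(146)) [ 616. -448.  262.] (np.int64(470), np.int64(147)) [ 615. -449.  258.] (np.int64(470), np.int64(148)) [ 613. -450.  256.] 
handle top 71 [460. 328. 209.] [460. 329.]
block ((461.2922058105469, 330.37457275390625), (62.066680908203125, 120.6447982788086), 25.41526222229004)
```

```bash
python3 - <<'E'
from h import *
d=dict(np.load("top0.npz")); P=world(d); im=d["img"]
M=(P[...,2]>.09)&(P[...,0]<.75)&(P[...,0]>.3)&(abs(P[...,1])<.6)
n,lab=cv2.connectedComponents(M.astype(np.uint8))
for i in range(1,n):
    q=P[lab==i]
    if len(q)>6: print(len(q),"min",mm(q.min(0)),"max",mm(q.max(0)),"col",im[lab==i].mean(0).round())
E
```

```text
1661 min [681.  30. 262.] max [750.  92. 580.] col [35. 33. 31.]
1954 min [ 440. -454.   93.] max [ 640. -211.  287.] col [181. 180. 172.]
211 min [574. 396.  97.] max [604. 425. 207.] col [40. 36. 29.]
202 min [512. 426.  97.] max [541. 454. 207.] col [75. 42. 84.]
142 min [480. 174. 117.] max [509. 203. 208.] col [50. 48. 43.]
832 min [410. 264.  90.] max [514. 396. 214.] col [173. 136.  80.]
255 min [497. 491.  90.] max [522. 580. 111.] col [48. 61. 75.]
288 min [447. 490.  90.] max [474. 580. 112.] col [42. 57. 73.]
```

>>> jog_arm --targets '[[5,[0,-8,0],0.15],[5,[0,-12,0],0.3],[5,[0,-12,0],0.45],[5,[0,-12,0],0.6],[5,[0,-12,0],0.6]]'

```text
time_s: 0.6
ee_pos: [0.1418, -0.5314, 0.3445]
eef_rot: [-1.571, -0.0, -1.913]
force: [-0.4, 1.0, -1.3]
grip_width: 0.0575
```

>>> jog_arm --targets '[[5,[-3,0,3.4],-0.15],[5,[-6,0,6.8],-0.3],[5,[-9,0,10.2],-0.45],[5,[-12,0,13.6],-0.6],[5,[-15,0,17],-0.75],[5,[-18,0,20.4],-0.9],[5,[-21,0,23.8],-1.05],[5,[-24,0,27.2],-1.2],[5,[-27,0,30.6],-1.35],[5,[-30.2,0,34],-1.5]]'

```text
time_s: 1.6
ee_pos: [0.5644, -0.3587, 0.3433]
eef_rot: [-1.57, 0.002, -0.399]
force: [0.4, -0.6, 0.3]
grip_width: 0.0498
```

>>> jog_arm --targets '[[5,[0,0,0],-0.15],[5,[0,0,0],-0.3],[5,[0,0,0],-0.45],[5,[0,0,0],-0.6],[5,[0,0,0],-0.68],[5,[0,0,0],-0.68],[5,[0,0,0],-0.68]]'

```text
time_s: 2.3
ee_pos: [0.5629, -0.3597, 0.3437]
eef_rot: [-1.57, 0.001, 0.27]
force: [-0.3, -0.2, -0.1]
grip_width: 0.0499
```

```bash
cat >> h.py <<'E'
from scipy.spatial.transform import Rotation as Ro
def to_tool(dw):
    o=ctrl.get_obs(); R=Ro.from_euler('xyz',o["eef_rot"]).as_matrix(); return (np.asarray(dw)@R*100).round(2)
def go(p):
    o=ctrl.get_obs(); print("at",mm(o["ee_pos"]),"rot",np.round(o["eef_rot"],3),"q",np.round(o["qpos"],2),"t",o["time_s"]); return to_tool(np.asarray(p)-o["ee_pos"])
E
python3 - <<'E'
from h import *
d=shot("top"); cv2.imwrite("pics/k1.png",cv2.resize(d["img"][110:220,370:490],(800,733),interpolation=2)[:600,:,::-1])
print(go([.564,-.361,.276]))
d=shot("scene"); 
E
```

```text
at [ 563. -360.  344.] rot [-1.57e+00  1.00e-03  2.70e-01] q [-0.62  0.54  0.92  0.    1.69 -0.89] t 2.35
[ 0.08  6.79 -0.16]
```

View pics/k1.png

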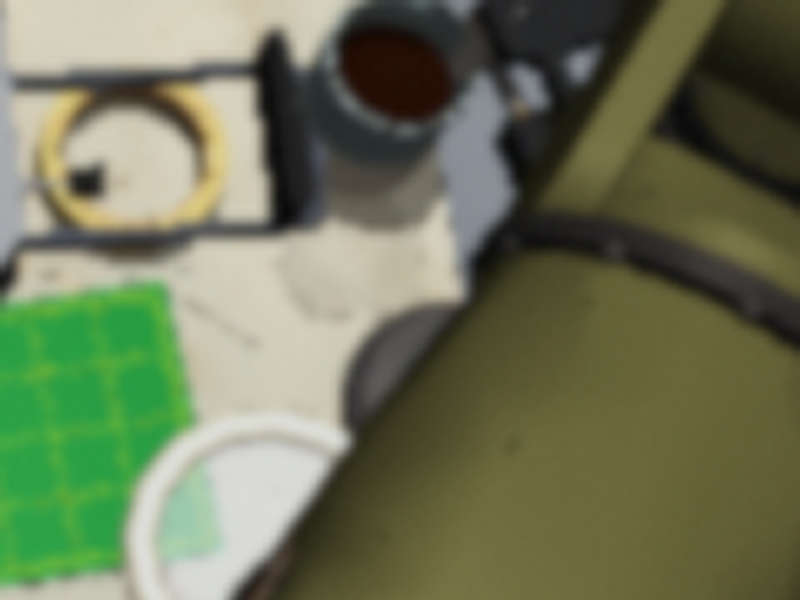

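The arm now hides the knob, and the mat and lens rim are still visible. The knob estimate agrees with the given 100 mm radius, so I descend and pinch.

>>> jog_arm --targets '[[5,[0,2.5,-0.1],0],[5,[0,5,-0.1],0],[5,[0,6.7,-0.1],0],[5,[0,6.7,-0.1],0],[5,[0,6.7,-0.1],0],[0,[0,6.7,-0.1],0],[0,[0,6.7,-0.1],0],[0,[0,6.7,-0.1],0],[0,[0,6.7,-0.1],0],[0,[0,6.7,-0.1],0]]' --grip_force 20

```text
time_s: 3.4
ee_pos: [0.5636, -0.3608, 0.2777]
eef_rot: [-1.572, -0.001, 0.27]
force: [-0.6, -6.7, 0.0]
grip_width: 0.0137
```

```bash
python3 - <<'E'
from h import *
c=np.array([.6255,-.441]);p=ctrl.get_obs()["ee_pos"][:2]
for a in np.linspace(0,-.656,9)[1:]:
    R=np.array([[np.cos(a),-np.sin(a)],[np.sin(a),np.cos(a)]]); q=c+R@(p-c); print(round(-a,2),to_tool([*(q-p),0]),mm(q))
E
```

```text
0.08 [0.78 0.   0.28] [ 570. -356.]
0.16 [1.58 0.   0.5 ] [ 577. -352.]
0.25 [2.4  0.   0.65] [ 585. -348.]
0.33 [3.23 0.   0.73] [ 593. -345.]
0.41 [4.06 0.   0.75] [ 601. -343.]
0.49 [4.89 0.   0.7 ] [ 609. -341.]
0.57 [5.71 0.01 0.58] [ 617. -340.]
0.66 [6.52 0.01 0.39] [ 625. -340.]
```

>>> jog_arm --targets '[[0,[0.8,0,0.28],0.08],[0,[1.6,0,0.5],0.16],[0,[2.4,0,0.65],0.25],[0,[3.2,0,0.73],0.33],[0,[4.05,0,0.75],0.41],[0,[4.9,0,0.7],0.49],[0,[5.7,0,0.58],0.57],[0,[6.5,0,0.4],0.66],[0,[6.5,0,0.4],0.66],[0,[6.5,0,0.4],0.66]]' --grip_force 25

```text
time_s: 4.4
ee_pos: [0.6252, -0.34, 0.2778]
eef_rot: [-1.572, -0.002, -0.39]
force: [4.2, -3.9, 1.1]
grip_width: 0.0132
```

```bash
cat > lens.py <<'E'
from h import *
o=ctrl.get_obs(); print(mm(o["ee_pos"]),np.round(o["force"],1),o["time_s"])
for n in ("top","scene"):
    d=shot(n); P=world(d); im=d["img"]
    M=(abs(P[...,2]-.244)<.014)&(abs(P[...,0]-.58)<.2)&(P[...,1]<-.1)&(P[...,1]>-.5)&(im.min(2)>100)
    q=(P[M][:,:2]*1000).astype(np.float32); print(n,len(q),"encl",cv2.minEnclosingCircle(q) if len(q) else 0, q.min(0),q.max(0))
    if n=="top": cv2.imwrite("pics/l%d.png"%int(o["time_s"]*10),cv2.resize(im[110:230,330:490],(640,480),interpolation=2)[...,::-1])
E
python3 lens.py; ls pics
```

```text
[ 625. -340.  278.] [ 4.2 -3.9  1.1] 4.4
top 1301 encl ((620.41943359375, -235.4281005859375), 64.32732391357422) [ 559.358   -298.02155] [ 680.27136 -171.9107 ]
scene 41 encl ((632.697509765625, -309.9957580566406), 143.3072052001953) [ 609.3962 -453.3024] [ 669.0536  -166.68912]
crop0.png
k1.png
l44.png
scene0.png
top0.png
```

The lens is now about 5 mm from the mat centre, so I let go and rise.

>>> jog_arm --targets '[[5,[0,0,0],0],[5,[0,0,0],0],[5,[0,0,0],0],[5,[0,0,0],0],[5,[0,-3,0],0],[5,[0,-6,0],0],[5,[0,-9,0],0],[5,[0,-9,0],0],[5,[0,-9,0],0],[5,[0,-9,0],0]]'

```text
time_s: 5.5
ee_pos: [0.6247, -0.3394, 0.3658]
eef_rot: [-1.57, 0.002, -0.39]
force: [0.5, 0.5, -0.1]
grip_width: 0.0501
```

```bash
python3 lens.py; python3 -c "
from h import *
print(go([.40,-.2,.37]))"
```

```text
[ 625. -339.  366.] [ 0.5  0.5 -0.1] 5.5
top 1306 encl ((619.7799072265625, -232.30780029296875), 61.837162017822266) [ 558.9817 -293.4558] [ 680.1136  -171.53432]
scene 41 encl ((631.7799072265625, -308.68218994140625), 139.51080322265625) [ 608.6996 -448.1169] [ 658.24274 -169.24747]
at [ 625. -339.  366.] rot [-1.57   0.002 -0.39 ] q [-0.55  0.68  0.65 -0.    1.81 -0.16] t 5.6
[-26.08  -0.34   4.36]
```

>>> jog_arm --targets '[[7,[-4.3,0,0.7],0.13],[7,[-8.7,0,1.4],0.26],[7,[-13,0,2.2],0.39],[7,[-17.4,0,2.9],0.52],[7,[-21.7,0,3.6],0.65],[7,[-26.1,0,4.4],0.74],[7,[-26.1,0,4.4],0.74]]'

```text
time_s: 6.3
ee_pos: [0.397, -0.1975, 0.3681]
eef_rot: [-1.57, -0.001, -1.133]
force: [0.2, -0.0, -0.2]
grip_width: 0.0701
```

```bash
python3 -c "
from h import *
print(go([.39,.05,.35]),go([.46,.3295,.32]))"
```

```text
at [ 397. -197.  368.] rot [-1.570e+00 -1.000e-03 -1.133e+00] q [-0.54 -0.02  1.55  0.    1.6   0.59] t 6.3
at [ 397. -197.  368.] rot [-1.570e+00 -1.000e-03 -1.133e+00] q [-0.54 -0.02  1.55  0.    1.6   0.59] t 6.3
[-22.71   1.79   9.86] [-45.06   4.78  28.05]
```

>>> jog_arm --targets '[[7,[-4.5,0.4,2],0],[7,[-9.1,0.8,4],0],[7,[-13.6,1.2,5.9],0],[7,[-18.2,1.6,7.9],0],[7,[-22.7,1.8,9.9],0],[7,[-26.4,2.3,12.9],0],[7,[-30.2,2.8,16],0],[7,[-34,3.3,19],0],[7,[-37.7,3.8,22],0],[7,[-41.4,4.3,25],0]]'

```text
time_s: 7.3
ee_pos: [0.4498, 0.2838, 0.3235]
eef_rot: [-1.571, -0.0, -1.129]
force: [0.7, -1.0, -0.3]
grip_width: 0.0698
```

>>> jog_arm --targets '[[7,[-2,0.3,1.6],0],[7,[-3.66,0.5,3.05],0],[7,[-3.66,0.5,3.05],0],[7,[-3.66,0.5,3.05],0]]'

```text
time_s: 7.7
ee_pos: [0.4616, 0.3275, 0.3186]
eef_rot: [-1.572, -0.0, -1.129]
force: [0.4, -0.3, -0.7]
grip_width: 0.07
```

```bash
python3 -c "
from h import *
print(go([.46,.3295,.17]))
d=shot('scene'); cv2.imwrite('pics/s1.png',cv2.resize(d['img'][190:330,150:330],(771,600),interpolation=2)[...,::-1])"
```

```text
at [462. 328. 319.] rot [-1.572 -0.    -1.129] q [ 0.55  0.29  1.32 -0.    1.53  1.68] t 7.7
[-0.25 14.86 -0.04]
```

View pics/s1.png

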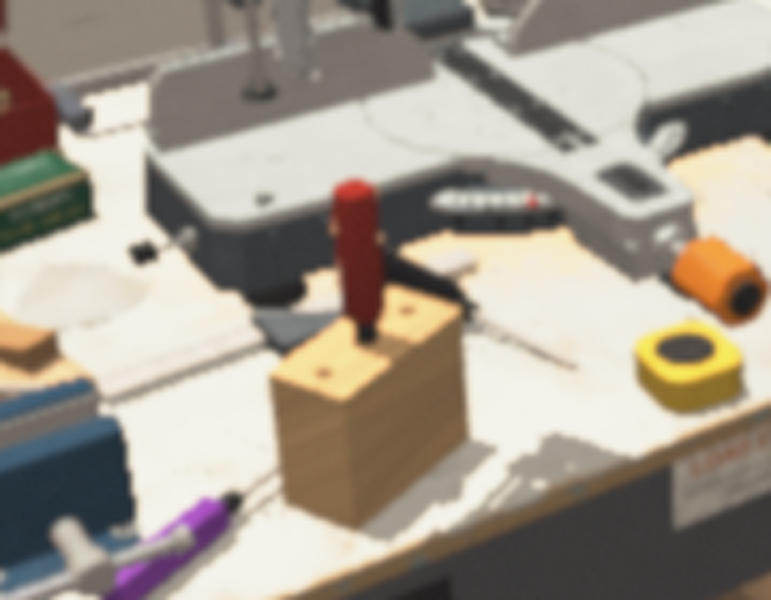

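The look-alike black and purple screwdrivers have toppled and lie on the bench. My path was well above them. The red one stands clear at (358,260), so I descend and grip it.

>>> jog_arm --targets '[[7,[-0.2,4,0],0],[7,[-0.2,8,0],0],[7,[-0.2,12,0],0],[7,[-0.2,15,0],0],[7,[-0.2,15,0],0],[7,[-0.2,15,0],0],[0,[-0.2,15,0],0],[0,[-0.2,15,0],0],[0,[-0.2,15,0],0],[0,[-0.2,15,0],0]]' --grip_force 25

```text
time_s: 8.75
ee_pos: [0.4608, 0.3295, 0.1701]
eef_rot: [-1.57, 0.0, -1.13]
force: [0.5, 0.7, 0.1]
grip_width: 0.0414
```

>>> jog_arm --targets '[[0,[0,0,0],0],[0,[0,0,0],0],[0,[0,0,0],0]]'

```text
time_s: 9.05
ee_pos: [0.4607, 0.3294, 0.1695]
eef_rot: [-1.571, -0.0, -1.13]
force: [-0.6, -0.3, 0.5]
grip_width: 0.0258
```

>>> jog_arm --targets '[[0,[0,-1,0],0],[0,[0,-2.5,0],0],[0,[0,-4.5,0],0],[0,[0,-6.5,0],0],[0,[0,-8.5,0],0],[0,[0,-10.5,0],0],[0,[0,-12.5,0],0],[0,[0,-13,0],0],[0,[0,-13,0],0],[0,[0,-13,0],0]]'

```text
time_s: 10.05
ee_pos: [0.4604, 0.3293, 0.2985]
eef_rot: [-1.572, -0.0, -1.13]
force: [-0.1, -0.0, -1.4]
grip_width: 0.0254
```

```bash
cat > sd.py <<'E'
from h import *
import sys
o=ctrl.get_obs(); print(mm(o["ee_pos"]),np.round(o["force"],1),round(o["grip_width"],4),o["time_s"])
for n in ("top","scene"):
    d=shot(n); P=world(d); im=d["img"]; H,S,V=cv2.split(cv2.cvtColor(im,cv2.COLOR_RGB2HSV))
    m=((H<6)|(H>172))&(S>140)&(np.linalg.norm(P-o["ee_pos"],axis=-1)<.12)
    q=P[m]
    if len(q)>20:
        w,U=np.linalg.eigh(np.cov(q.T)); a=U[:,2]*np.sign(U[2,2]); t=(q-q.mean(0))@a; print(n,len(q),mm(q.mean(0)),"axis",a.round(2),"lean",np.degrees(np.arccos(a[2])).round(1),"span",mm(np.ptp(t)))
    K=d["camera_matrix"]; c=d["world_to_cam"]@np.append(o["ee_pos"]-[0,0,.06],1); u,v=int(K[0,2]+K[0,0]*c[0]/-c[2]),int(K[1,2]-K[1,1]*c[1]/-c[2])
    if n=="scene" and len(sys.argv)>1:
        v0=min(max(v-70,0),260);u0=min(max(u-90,0),460); cv2.imwrite(f"pics/{sys.argv[1]}.png",cv2.resize(im[v0:v0+140,u0:u0+180],(720,560),interpolation=2)[...,::-1]); print("crop at",u0,v0)
E
python3 sd.py
```

```text
[460. 329. 298.] [-0.1 -0.  -1.4] 0.0254 10.05
scene 171 [452. 331. 295.] axis [ 0.05 -0.12  0.99] lean 7.5 span 90.0
```

Drawn fully out. The tool can only turn about its own axis, so I'll lean the screwdriver by pushing the blade against the block's front top edge. It should pivot between the pads.

>>> jog_arm --targets '[[0,[0,0,-2],0],[0,[0,0,-4],0],[0,[0,0,-5.2],0],[0,[0,0,-5.2],0],[0,[0,3,-5.2],0],[0,[0,6,-5.2],0],[0,[0,9,-5.2],0],[0,[0,9.8,-5.2],0],[0,[0,9.8,-5.2],0],[0,[0,9.8,-5.2],0]]' --grip_force 15

```text
time_s: 11.15
ee_pos: [0.4143, 0.3076, 0.2027]
eef_rot: [-1.569, 0.0, -1.13]
force: [0.1, -0.6, -0.5]
grip_width: 0.0259
```

>>> jog_arm --targets '[[0,[0,0,1],0],[0,[0,0,2],0],[0,[0,0,2.8],0],[0,[0,0,3.5],0],[0,[0,0,4.2],0],[0,[0,0,4.9],0],[0,[0,0,5.6],0],[0,[0,0,6.2],0],[0,[0,0,6.2],0]]'

```text
time_s: 12.05
ee_pos: [0.4704, 0.334, 0.2014]
eef_rot: [-1.57, 0.0, -1.13]
force: [-0.6, -0.6, -1.1]
grip_width: 0.0259
```

```bash
python3 sd.py p1
```

```text
[470. 334. 201.] [-0.6 -0.6 -1.1] 0.0259 12.05
scene 237 [450. 332. 196.] axis [0.29 0.05 0.96] lean 17.1 span 90.0
crop at 141 184
```

View pics/p1.png

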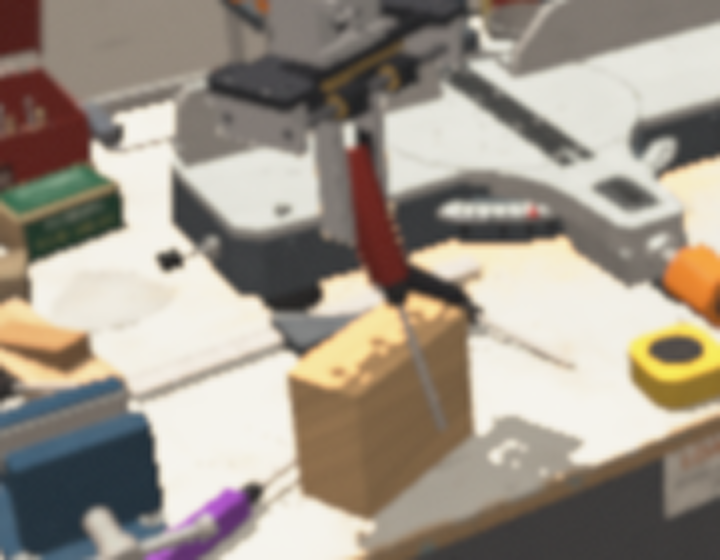

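The blade lies on the block's front edge at (405,320) in the crop, the handle is pivoting in the pads, and forces stay near 1 N. I continue.

>>> jog_arm --targets '[[0,[0,0,0.8],0],[0,[0,0,1.6],0],[0,[0,0,2.4],0],[0,[0,0,3.2],0],[0,[0,0,4],0],[0,[0,0,4.8],0],[0,[0,0,5.6],0],[0,[0,0,6],0],[0,[0,0,6],0]]'

```text
time_s: 13.05
ee_pos: [0.5245, 0.3595, 0.2013]
eef_rot: [-1.571, 0.0, -1.13]
force: [0.1, -0.2, -0.5]
grip_width: 0.0262
```

```bash
python3 sd.py p2
```

```text
[524. 359. 201.] [ 0.1 -0.2 -0.5] 0.0262 13.05
scene 250 [494. 353. 203.] axis [0.58 0.19 0.79] lean 37.6 span 90.0
crop at 124 179
```

View pics/p2.png

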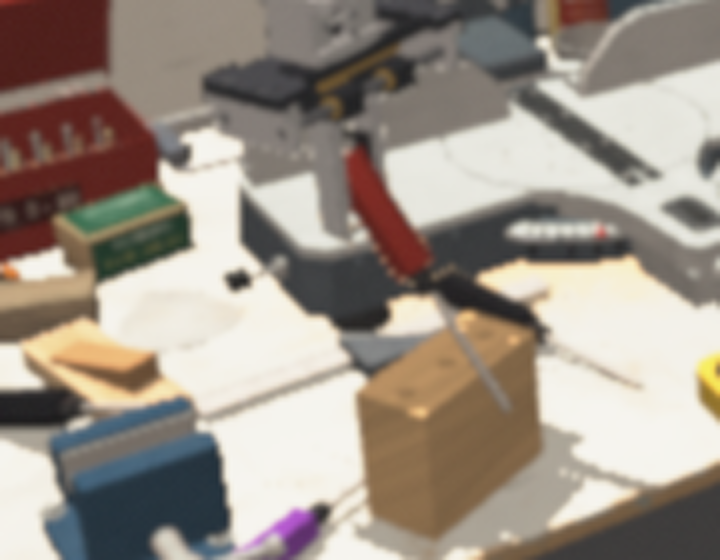

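Lean is about 45° (geometry gives 46°; the PCA value of 38° reads low because it sees one side only). I tighten the grip and lift off.

>>> jog_arm --targets '[[0,[0,0,0],0],[0,[0,0,0],0],[0,[0,-1.5,0],0],[0,[0,-3.5,0],0],[0,[0,-6,0],0],[0,[0,-9,0],0],[0,[0,-11,0],0],[0,[0,-11,0],0]]' --grip_force 45

```text
time_s: 13.95
ee_pos: [0.5244, 0.3596, 0.3157]
eef_rot: [-1.565, 0.001, -1.13]
force: [-0.7, 0.6, -1.6]
grip_width: 0.0259
```

```bash
python3 sd.py; python3 -c "
from h import *
print(go([.41,.2,.31]),go([.40,.08,.31]))"
```

```text
[524. 360. 316.] [-0.7  0.6 -1.6] 0.0259 13.95
scene 265 [494. 354. 315.] axis [0.58 0.19 0.79] lean 37.7 span 90.0
at [524. 359. 311.] rot [-1.571  0.    -1.13 ] q [0.54 0.46 1.11 0.   1.57 1.67] t 14.05
at [524. 359. 311.] rot [-1.571  0.    -1.13 ] q [0.54 0.46 1.11 0.   1.57 1.67] t 14.05
[  9.55   0.13 -17.09] [ 19.97   0.13 -23.12]
```

>>> jog_arm --targets '[[0,[2,0,-3.4],-0.14],[0,[3.8,0,-6.8],-0.28],[0,[5.7,0,-10.2],-0.42],[0,[7.6,0,-13.7],-0.56],[0,[9.5,0,-17.1],-0.7],[0,[12.9,0,-19.1],-0.84],[0,[16.4,0,-21.1],-0.98],[0,[20,0,-23.1],-1.12],[0,[20,0,-23.1],-1.26],[0,[20,0,-23.1],-1.4]]'

```text
time_s: 15.05
ee_pos: [0.3999, 0.0786, 0.3104]
eef_rot: [-1.571, 0.002, 0.274]
force: [0.0, 0.4, -0.4]
grip_width: 0.026
```

```bash
python3 sd.py; python3 -c "
from h import *
print(go([.426,-.096,.28]))"
```

```text
[400.  79. 310.] [ 0.   0.4 -0.4] 0.026 15.05
scene 68 [397.  79. 328.] axis [-0.02  0.61  0.79] lean 37.5 span 88.0
at [400.  80. 310.] rot [-1.57   0.002  0.272] q [ 0.11 -0.08  1.75  0.    1.48 -0.17] t 15.15
[ -2.2    3.04 -17.61]
```

>>> jog_arm --targets '[[0,[-0.4,0.5,-3.5],-0.14],[0,[-0.9,1,-7],-0.28],[0,[-1.3,1.5,-10.5],-0.42],[0,[-1.8,2,-14],-0.56],[0,[-2.2,3,-17.6],-0.69],[0,[-2.2,5,-17.6],-0.69],[0,[-2.2,7.2,-17.6],-0.69],[0,[-2.2,7.2,-17.6],-0.69],[0,[-2.2,7.2,-17.6],-0.69]]'

```text
time_s: 16.05
ee_pos: [0.4261, -0.0953, 0.2396]
eef_rot: [-1.57, 0.0, 0.958]
force: [0.5, -1.0, 0.3]
grip_width: 0.0262
```

```bash
python3 sd.py; python3 - <<'E'
from h import *
print(go([.524,-.165,.238]))
o=ctrl.get_obs()["ee_pos"]; d=shot("top"); P=world(d); im=d["img"]
cv2.imwrite("pics/f0.png",cv2.resize(im[130:270,280:480],(800,560),interpolation=2)[...,::-1])
E
```

```text
[426. -95. 240.] [ 0.5 -1.   0.3] 0.0262 16.05
at [427. -95. 240.] rot [-1.572 -0.     0.959] q [-0.3   0.03  1.8  -0.    1.31 -1.26] t 16.15
[ -0.1    0.26 -11.98]
```

View pics/f0.png

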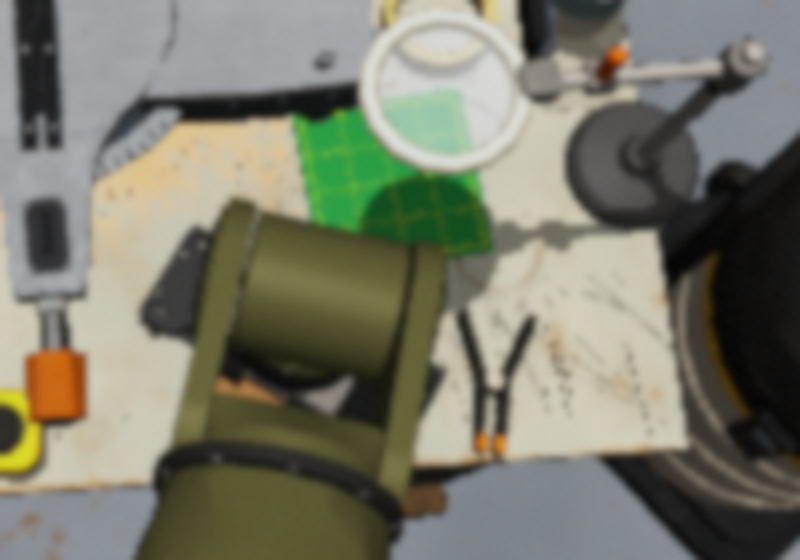

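The lens rim at (445,90) stands over the mat (it looks offset only by parallax). The wrist hides the blade from above. I slide in along the lean direction at constant height.

>>> jog_arm --targets '[[0,[0,0,-1.5],0],[0,[0,0,-3],0],[0,[0,0,-4.5],0],[0,[0,0,-6],0],[0,[0,0,-7.5],0],[0,[0,0,-9],0],[0,[0,0,-10.5],0],[0,[-0.1,0,-12],0],[-0.0,[-0.1,0,-12],0],[0,[-0.1,0,-12],0]]'

```text
time_s: 17.2
ee_pos: [0.5237, -0.165, 0.2397]
eef_rot: [-1.571, -0.0, 0.96]
force: [-0.7, 0.2, -1.2]
grip_width: 0.0257
```

```bash
python3 sd.py; python3 lens.py; python3 - <<'E'
from h import *
d=shot("top"); im=d["img"]; a=cv2.resize(im[130:230,340:460],(720,600),interpolation=2); cv2.imwrite("pics/f1.png",a[...,::-1])
d=shot("scene"); im=d["img"]; cv2.imwrite("pics/f2.png",cv2.resize(im[140:280,250:430],(771,600),interpolation=2)[...,::-1])
E
```

```text
[ 524. -165.  240.] [-0.7  0.2 -1.2] 0.0257 17.2
[ 524. -165.  240.] [-0.2  0.2 -1.4] 17.3
top 360 encl ((647.789306640625, -329.8028564453125), 129.3057403564453) [ 611.6236  -456.88544] [ 680.45215 -202.72029]Traceback (most recent call last):
  File "lens.py", line 6, in <module>
    q=(P[M][:,:2]*1000).astype(np.float32); print(n,len(q),"encl",cv2.minEnclosingCircle(q) if len(q) else 0, q.min(0),q.max(0))
                                                                                                              ~~~~~^^^
    return umr_minimum(a, axis, None, out, keepdims, initial, where)
ValueError: zero-size array to reduction operation minimum which has no identity
```

View pics/f1.png

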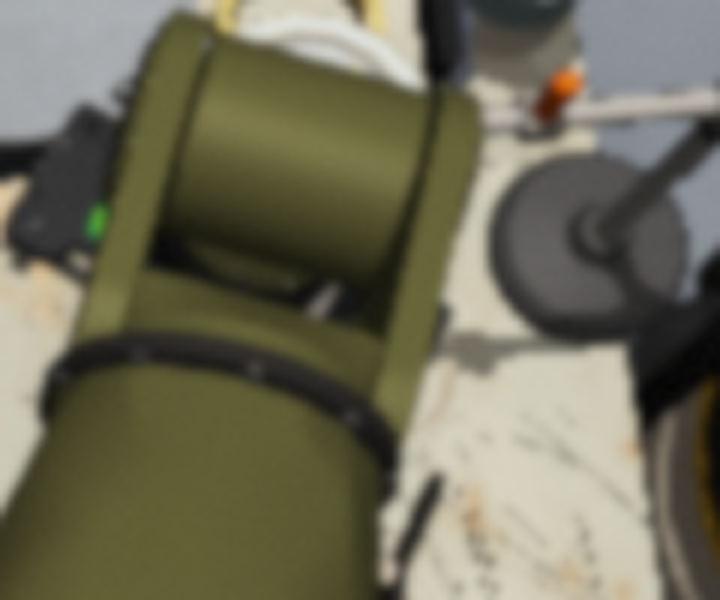

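View pics/f2.png

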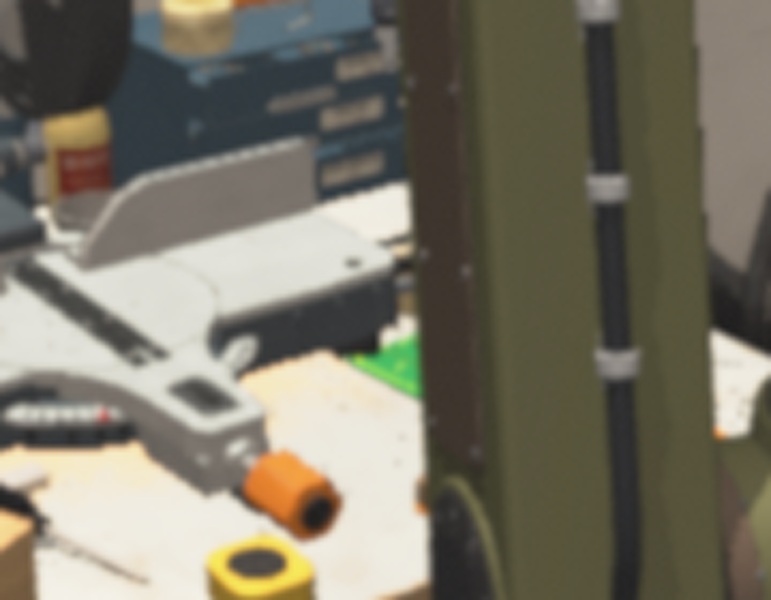

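The wrist and upper arm block both views here, so I check the lean and tip offset from the earlier picture: the tip at crop (508,408) is full-frame px (251,281), and I cast that ray onto the lean plane. I also check the lens from its visible back rim and the knob.

```bash
python3 - <<'E'
from h import *
d=dict(np.load("scene0.npz")); K=d["camera_matrix"]; T=np.linalg.inv(d["world_to_cam"])
hand=np.array([.5245,.3595,.2013]); a=np.array([.904,.427,0]); n=np.array([-.427,.904,0])
u,v=124+508/4,179+408/4
r=T[:3,:3]@np.array([(u-K[0,2])/K[0,0],-(v-K[1,2])/K[1,1],-1]); p=T[:3,3]+r*(n@(hand-T[:3,3]))/(n@r)
w=hand-p; print("tip",mm(p),"len",mm(np.linalg.norm(w)),"horiz",mm(w@a),"lean",np.degrees(np.arctan2(w@a,w[2])))
d=shot("top"); P=world(d); im=d["img"]; H,S,V=cv2.split(cv2.cvtColor(im,cv2.COLOR_RGB2HSV))
m=(H<18)&(S>150)&(V>120)&(P[...,2]>.255)&(P[...,0]>.5)&(P[...,1]<-.25); print("knob",m.sum(),mm(P[m].mean(0)))
m=(abs(P[...,2]-.246)<.012)&(P[...,0]>.6)&(P[...,1]>-.3)&(P[...,1]<-.15)&(im.min(2)>100); q=P[m]; print("rim max x",mm(q.max(0)))
E
```

```text
tip [417. 309.  76.] len 172.0 horiz 119.0 lean 43.592895995422346
knob 14 [ 622. -340.  284.]
rim max x [ 680. -204.  250.]
```

Tip offset is about 119 mm against 117 mm used, lean about 44°, tip z about 0.115 m, and the lens has not moved. I let it settle and hand in.

>>> jog_arm --targets '[[0,[0,0,0],0],[0,[0,0,0],0],[0,[0,0,0],0]]'

```text
time_s: 17.85
ee_pos: [0.5239, -0.1653, 0.2395]
eef_rot: [-1.571, -0.0, 0.96]
force: [-0.1, -0.2, 0.3]
grip_width: 0.0257
```

```bash
python3 -c "
from h import *
o=ctrl.get_obs(); print(mm(o['ee_pos']),o['grip_width'],np.round(o['force'],1),np.abs(o['joint_vel']).max()); print(ctrl.hand_in())"
```

```text
[ 524. -165.  239.] 0.025701794075837114 [-0.1 -0.2  0.3] 0.002818970050246071
the job is handed in; nothing more can be done
None
```

The job is handed in at about 18 s of the 59 s, with the gripper still holding the screwdriver under the lens; `hand_in` gave no verdict.

**What I did**
- I pinched the knob, swung the lens over the mat and let go.
- I then drew the red screwdriver up out of the block. The tool turns only about its own axis, so I leaned the screwdriver by pivoting it in the pads against the block's front top edge.
- After tightening the grip I carried it round in front of the saw and slid the tip in under the lens.

**Last checks**

| Check | Result |
|---|---|
| Lens to mat centre | about 5 mm after release; knob and back rim unmoved at the end |
| Lean | 44° by ray casting and 46° by geometry, both taken while leaning at the block |
| Tip to lens centre, seen from above | worked out at about 5 mm |
| Tip height | worked out at about 0.115 m |
| Grip | 25.7 mm opening on the 26 mm handle |
| Force on the tool and motion | about 0.3 N; arm at rest |

**What disagreed or could not be checked**
- A fit to the visible handle pixels gave a lean of about 38°. It sees only one side, so I trusted it less, and 38° is still within limits.
- The arm hid the blade from both cameras at the end. The final tip position is therefore worked out from the earlier view, not seen.
- The black and purple look-alike screwdrivers toppled onto the bench early on. The hand passed well above them, so I believe they fell by themselves.
- I did not re-measure the tape measure or the sanding block. No planned path went near them.

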